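# Put the bearing away in the push-push tray

## Robot

A 6-joint arm with a two-finger parallel gripper is mounted at the origin on a cart in front of the work surface, level with it; the furniture and walls round the work are solid. World frame = base frame: x ahead of the robot, y to its left, z up, the work surface at z = 0. Lengths are in m, angles in rad, forces in N, time in s.
With the tool pointing down it reaches from about 0.325 to 0.925 m from the base axis. Payload 3.1 kg.
Tool frame: the origin (TCP) lies on the mounting face of the last link; the fingertips stand 173 mm ahead of it and the grasp point (between the pads) lies 155 mm ahead of it; z points along the fingers, y is the line along which they close (so a half turn about z gives the same grasp; the last joint's range is limited). The gripper opens to 85 mm and grips with 20 to 120 N. Pads are 22 mm wide; open, the fingers measure 114 mm over their backs; the gripper's body (76 mm by 85 mm) begins 54 mm behind the grasp point. The pads swing forward as they close: fully open they stand 13 mm farther back than shut.
Start: joints at [-1.404, 0.217, 1.613, -0, 1.311, -0.112], TCP at [0.172, -0.601, 0.405] pointing down, gripper open.
Joint ranges: [-2.75, 2.75], [-0.78, 2.1], [0.31, 2.55], [-1.13, 4.27], [0.13, 2.63], [-2.58, 2.58]. Speed limits (rad/s): [2.79, 2.79, 3.14, 3.14, 3.14, 3.14].

## Interface

Orientations are given as [roll, pitch, yaw] about the fixed x, y, z axes, in that order (R = Rz(yaw) Ry(pitch) Rx(roll)).
In Python, from rig import r, vision gives the robot as it stands.
- The arm moves only by the tool step_arm, never from a script. Its argument "commands" is a list of rows, each a list of 4 numbers: the shift along the tool's x, y, z in m, then the turn about the tool's z in rad. A call has 1 to 8 rows; each row is the pose to reach, as a shift and turn from the pose commanded when the call began, along the tool's axes at that moment; what a row does not reach only later rows make up. A row lasts 1/12 s, in which the tool goes at most 41.7 mm and 7.16 degrees, less where a joint would pass 70% of its speed; a pose out of reach is approached as far as the arm can. A call with a gripper value outside its range is refused whole. "grip" is the gripper's target within -1 to 1 (fully open at 1, half-way at 0, shut at -1), set as the call begins (left out, the last holds). The fingers move at their own pace and stop on an object; the grip force is fixed at half the most. Time passes only in rows, so rows that repeat a pose let the fingers close. It gives the time, the measured TCP pose, the force, the opening and the grip force at its end, in the units of the state.
- r.read_state(): the state, without advancing time (a new reading comes with each control period).
- vision.capture(name): name is "scene" or "top"; returns a dict with "frame" (480x640x3 uint8, blue, green, red), "intrinsics" (3x3 intrinsics, pixels), "R" (3x3) and "t" (3): a world point X has camera coordinates R X + t. Camera axes: x right, y down, z forward; pixel columns grow to the right and rows downward; lengths in m; the calibration is good to about 2 mm. A picture is of the moment at which its call begins. There is no depth.
- r.sign_off(): hands the job in; it is judged then, once.
The state is a dict: "time_s": time; "joint_pos": joint angles; "joint_vel": joint speeds; "joint_efforts": joint torques, N m; "eef_pos": TCP position; "orientation": TCP orientation; "ft_force": force on the tool from outside, world axes, zero at the start; "ft_torque": the same for the moment, N m; "opening": finger opening in m; "gripper_force": force on a finger pad.
Only numpy, scipy, OpenCV 4.12 (cv2) and the standard library are available. Lean on these libraries where they do the work, as an engineer would, in place of code of your own. Each camera call takes 0.05 s, during which the arm holds its last target. There are 200 camera calls.

## Task

Lay the ball bearing flat in the blue cabinet's open tray, then press the tray's orange front gently inwards until the push-push latch has clicked, and let go: the tray must stay latched in with the bearing in it. Feel for the soft stop and never push on the tray with more than 20 N; pressing a latched tray again releases it. Do not disturb the other things on the bench.

Things in the scene. Friction and masses are not known exactly. Their poses are not given: they have to be found in the camera images.
- bearing_mid (a point): steel ball bearing, a ring 52 mm across with an 18 mm bore, 16 mm high, 0.10 to 0.16 kg, lying flat on the bench; this point is its centre, 8 mm above its underside. A roll of black tape lies near it (the two may have swapped places).
- tape_roll: roll of black tape, 62 mm across, 19 mm high, lying flat, a bystander; origin at the centre of its underside
- cabinet: small blue steel cabinet, fixed to the bench: 140 mm deep (x), 150 mm wide (y), 56 mm high; origin at the centre of its underside. Its open mouth faces -x, at x = -70 mm, and the tray slides in along its +x axis.
- tray (a joint): how far the tray has slid in, m. At 0 (fully out) its front face is 180 mm before the cabinet's origin; it starts at 0 to 0.02. It slides with 1 N of friction and 6 N s/m of damping. From about 0.054 to 0.066 on, a spring ejector pushes it outwards with 2.5 N, growing to 7 N. Latched, it rests anywhere from 0.078 to 0.091; if not caught, the ejector pushes it back to below 0.07 when it is let go.
- tray_front (a point): centre of the tray's orange front face, 27 mm above the bench. The front is 148 mm wide, 4 to 50 mm above the bench, 10 mm thick. It is pressed towards the cabinet's +x, for instance with shut fingers pointing down before it; even latched it stands 19 to 32 mm before the cabinet's mouth. More than 20 N is too hard.
- tray_spot (a point): where the bearing should go: the middle of a black 62 mm disc on the tray's floor (on its surface, 9 mm above the bench), 56 mm behind the front face. Inside, the tray is 128 mm wide (y); its side walls reach 25 mm above the bench. Axes as the cabinet's. With the tray out, the spot is 34 to 54 mm before the cabinet's mouth.
- hammer: hammer with a wooden handle, 97x280x27 mm, lying along y, a bystander
- spanner: small steel spanner, 28x175x6 mm, lying along y near the bench's front edge, a bystander
- screwdriver: red screwdriver, 225 mm long, lying along x, a bystander
- bolt_1: steel bolt standing on its head, 70 mm high, a bystander
- bolt_2: steel bolt standing on its head, 55 mm high, a bystander
- bolt_3: steel bolt standing on its head, 45 mm high, a bystander
- tape_measure: yellow tape measure, 38x82x68 mm, a bystander
- cabinet_mouth (a point): middle of the cabinet's mouth, 27 mm above the bench. The hidden push-push latch sits at a depth that differs at each start. To catch, the tray must go 5 mm deeper than it will rest; 6 mm deeper it meets a rubber buffer (5 N per mm), so a push that has risen to 11 to 16 N has gone far enough. Let go, it springs back 5 to 8 mm and stays. The same press again releases it.
Things that resemble listed ones, but are neither listed nor needed, are in the scene too. Of the things that look like the part that bears bearing_mid, the middle-sized one is meant.

How it is judged:
By the outcome, as a careful person would: the job done as asked, in the order asked, and still so for the second after the job is handed in, with the robot touching nothing.
It also fails if it takes over 48 s, if anything falls off the work surface, if the arm or the gripper's body presses on something with over 40 N, if the wrist force passes 120 N, or if a joint passes its speed limit or range.

## Working session

There is one attempt and no reset: what is moved stays moved. The work goes in short steps, Python scripts to look and compute and a tool call to move; the robot and the scene stay as the last step left them, time stands still between calls to the robot, and variables do not carry over. Pictures are saved under pics/ and viewed, at most 10 in all, crops included, and the job is handed in when it is done.

Besides the shell and the picture viewer there is one more tool, called in YAML: its name, and indented under it one key for each argument. step_arm: Moves the arm, as the interface text tells. Its arguments: {"type":"object","properties":{"commands":{"type":"array"},"grip":{"type":"number"}},"required":["commands"]}

```bash
mkdir -p pics; ls; cat > h.py <<'E'
import numpy as np, cv2
from rig import r, vision
def cap(n,f):
    c=vision.capture(n); cv2.imwrite('pics/'+f,c['frame']); return c
def ray(c,u,v,z):
    K,R,t=[np.array(c[k],float) for k in('intrinsics','R','t')]
    d=R.T@np.linalg.inv(K)@[u,v,1]; o=-R.T@t
    return o+d*(z-o[2])/d[2]
def proj(c,X):
    p=np.array(c['intrinsics'])@(np.array(c['R'])@np.array(X)+np.array(c['t']).ravel()); return p[:2]/p[2]
E
python3 - <<'E'
from h import *
for n in('scene','top'):
    c=cap(n,n+'1.png'); print(n,-np.array(c['R']).T@np.array(c['t']).ravel(), ray(c,320,240,0))
s=r.read_state(); print({k:np.round(v,3).tolist() for k,v in s.items()})
E
```

```text
pics
scene [0.13690431 0.88192524 0.44119567] [0.58779236 0.00561872 0.        ]
top [0.37634793 0.11221858 1.06849012] [0.51841789 0.08969429 0.        ]
{'time_s': 0.1, 'joint_pos': [-1.404, 0.218, 1.615, -0.0, 1.311, -0.112], 'joint_vel': [0.002, -0.003, -0.004, 0.001, 0.0, 0.001], 'joint_efforts': [-0.001, -39.808, -30.497, -0.0, 0.004, -0.0], 'eef_pos': [0.172, -0.6, 0.403], 'orientation': [-3.139, -0.0, 0.279], 'ft_force': [0.151, 0.506, 0.025], 'ft_torque': [-0.027, -0.026, -0.055], 'gripper_force': 0.0, 'opening': 0.085}
```

View pics/top1.png

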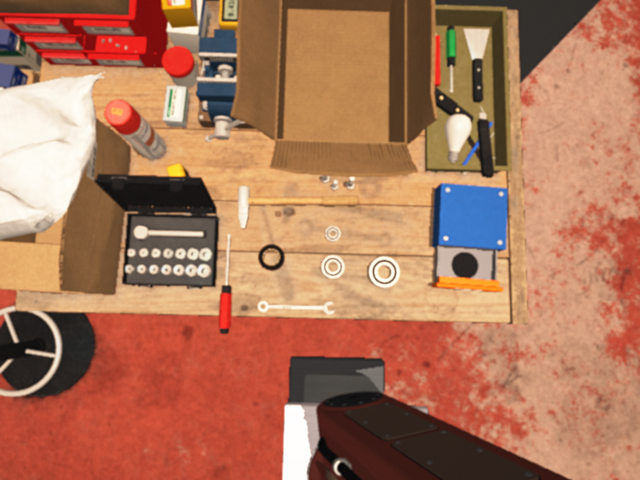

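View pics/scene1.png

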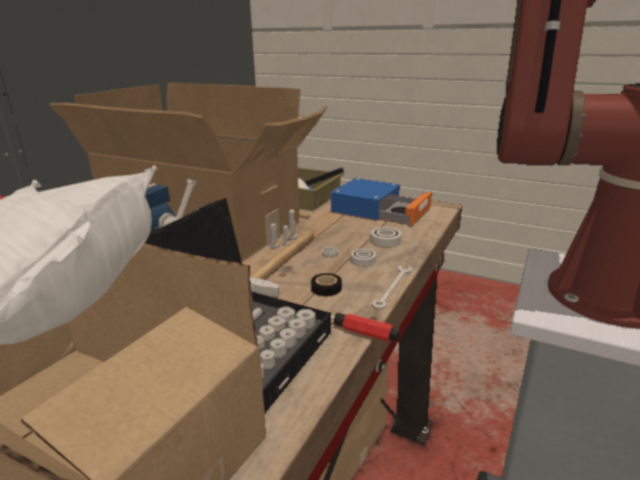

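The top view shows three rings that could be the bearing: small at (333,233), middle at (333,266) and large at (384,271). The black tape roll is at (271,257). The tray disc is at (465,265), the orange front at (468,284) and the cabinet at (472,217). I choose the middle ring, and will check its diameter and a close crop.

```bash
python3 - <<'E'
from h import *
c=cap('top','top2.png'); f=c['frame']
hsv=cv2.cvtColor(f,cv2.COLOR_BGR2HSV)
# rings: low saturation bright
m=((hsv[...,1]<70)&(hsv[...,2]>110)).astype(np.uint8)
for (x,y,w) in((333,233,14),(333,266,18),(384,271,22)):
    s=np.zeros_like(m); s[y-w:y+w,x-w:x+w]=m[y-w:y+w,x-w:x+w]
    p=cv2.findNonZero(s); (u,v),rad=cv2.minEnclosingCircle(p)
    a=ray(c,u,v,.016); b=ray(c,u+rad,v,.016)
    print('ring',round(u,1),round(v,1),a.round(4),'dia mm',2000*np.linalg.norm(a-b))
o=cv2.inRange(hsv,(5,150,120),(20,255,255)); o[:270]=0;o[:,:420]=0;o[300:]=0
rr=cv2.minAreaRect(cv2.findNonZero(o)); print('orange',rr)
for q in cv2.boxPoints(rr): print(q,ray(c,*q,.050).round(4),ray(c,*q,.004).round(4))
b=cv2.inRange(hsv,(105,150,60),(125,255,255)); b[:175]=0;b[:,:425]=0;b[260:]=0
rr=cv2.minAreaRect(cv2.findNonZero(b)); print('blue',rr)
for q in cv2.boxPoints(rr): print(q,ray(c,*q,.056).round(4))
k=(hsv[...,2]<60).astype(np.uint8); k[:248]=0;k[283:]=0;k[:,:448]=0;k[:,484:]=0
M=cv2.moments(k,True);u,v=M['m10']/M['m00'],M['m01']/M['m00'];print('disc',u,v,M['m00'],ray(c,u,v,.009).round(4))
crop=np.hstack([cv2.resize(f[215:295,300:420],None,fx=3.3,fy=3.3,interpolation=2),cv2.resize(f[175:300,425:520],None,fx=2.11,fy=2.11,interpolation=2)[:264]])
cv2.imwrite('pics/crop1.png',crop);print(crop.shape)
E
```

```text
ring 332.5 233.1 [0.533  0.0618 0.016 ] dia mm 35.54699062077275
ring 332.5 266.6 [0.4563 0.0603 0.016 ] dia mm 53.61334176273075
ring 384.0 271.9 [ 0.4472 -0.0566  0.016 ] dia mm 71.51068170446358
orange ((535.0, 284.5), (29.0, 208.0), 90.0)
[431. 270.] [ 0.4517 -0.1546  0.05  ] [ 0.4551 -0.1667  0.004 ]
[639. 270.] [ 0.4635 -0.6155  0.05  ] [ 0.4674 -0.6483  0.004 ]
[639. 299.] [ 0.3998 -0.6113  0.05  ] [ 0.4008 -0.644   0.004 ]
[431. 299.] [ 0.3884 -0.1542  0.05  ] [ 0.389  -0.1662  0.004 ]
blue ((470.1264953613281, 216.47665405273438), (71.54789733886719, 61.44261932373047), 3.5763344764709473)
[432.50586 244.90662] [ 0.5066 -0.1568  0.056 ]
[436.33856 183.58365] [ 0.6451 -0.1665  0.056 ]
[507.74713 188.04669] [ 0.6394 -0.3268  0.056 ]
[503.91443 249.36966] [ 0.5008 -0.3143  0.056 ]
disc 464.39912280701753 264.7127192982456 456.0 [ 0.4688 -0.2422  0.009 ]
(264, 596, 3)
```

View pics/crop1.png

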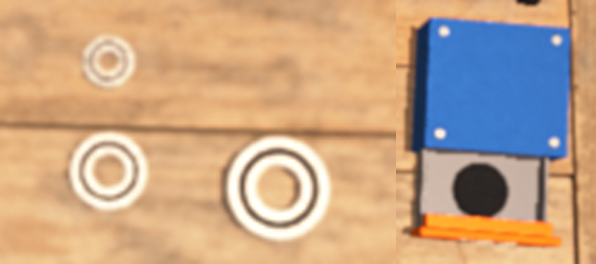

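The crop confirms it: the ring at (332.5,266.6) is the middle of the three, measured at 53.6 mm across. Next I need the tray's yaw.

```bash
python3 - <<'E'
from h import *
c=cap('top','top3.png'); f=c['frame']
hsv=cv2.cvtColor(f,cv2.COLOR_BGR2HSV)
# screws on the lid
P=[]
for u,v in((447.7,189.7),(500.8,194),(445.9,238),(499.9,242.3)):
    x,y=int(u)-5,int(v)-5; w=255.-hsv[y:y+12,x:x+12,1]; w=np.clip(w-110,0,None)
    Y,X=np.mgrid[y:y+12,x:x+12]; P.append(ray(c,(w*X).sum()/w.sum(),(w*Y).sum()/w.sum(),.056))
P=np.array(P);print(P.round(4), 'centre',P.mean(0).round(4))
ex=(P[0]+P[1]-P[2]-P[3]);ey=P[0]+P[2]-P[1]-P[3]
print('yaw',np.arctan2(ex[1],ex[0]),np.arctan2(-ey[0],ey[1]))
o=cv2.inRange(hsv,(5,150,120),(20,255,255)); o[:270]=0;o[:,:425]=0;o[300:]=0;o[:,510:]=0
n,l,st,ce=cv2.connectedComponentsWithStats(o);i=1+st[1:,4].argmax();o=(l==i).astype(np.uint8)
rr=cv2.minAreaRect(cv2.findNonZero(o));print(rr)
for q in cv2.boxPoints(rr): print(q,ray(c,*q,.050).round(4),ray(c,*q,.027).round(4))
E
```

```text
[[ 0.6338 -0.1918  0.056 ]
 [ 0.6265 -0.3105  0.056 ]
 [ 0.523  -0.1854  0.056 ]
 [ 0.5165 -0.3065  0.056 ]] centre [ 0.5749 -0.2485  0.056 ]
yaw -0.04715010636222891 -0.05761171210013256
((467.2395935058594, 283.3054504394531), (72.17230987548828, 12.539782524108887), 4.289153099060059)
[430.78558 286.8589 ] [ 0.4148 -0.1539  0.05  ] [ 0.4157 -0.1599  0.027 ]
[431.72345 274.35425] [ 0.4422 -0.1562  0.05  ] [ 0.4437 -0.1622  0.027 ]
[503.6936 279.752 ] [ 0.4344 -0.3145  0.05  ] [ 0.4357 -0.3242  0.027 ]
[502.75574 292.25665] [ 0.407  -0.3117  0.05  ] [ 0.4077 -0.3213  0.027 ]
```

step_arm:
  commands:
    - [0.0228,-0.0278,0,0]
    - [0.0455,-0.0556,0,0]
    - [0.0683,-0.0834,0,0]
    - [0.091,-0.1112,0,0]
    - [0.1138,-0.139,0,0]
    - [0.1365,-0.1668,0,0]
    - [0.1593,-0.1946,0,0]
    - [0.182,-0.2225,0,0]
  grip: 1

```text
time_s: 0.87
eef_pos: [0.286, -0.3351, 0.4045]
orientation: [-3.142, -0.0, 0.278]
ft_force: [0.9, -0.2, 0.1]
opening: 0.0854
gripper_force: 0.0
```

step_arm:
  commands:
    - [0.0228,-0.0278,0,0]
    - [0.0455,-0.0556,0,0]
    - [0.0683,-0.0834,0,0]
    - [0.091,-0.1112,0,0]
    - [0.1138,-0.139,0,0]
    - [0.1365,-0.1668,0,0]
    - [0.1593,-0.1946,0,0]
    - [0.182,-0.2225,0,0]

```text
time_s: 1.53
eef_pos: [0.3996, -0.0711, 0.4048]
orientation: [3.141, -0.001, 0.279]
ft_force: [1.4, -1.1, -0.3]
opening: 0.0852
gripper_force: 0.0
```

step_arm:
  commands:
    - [0.0228,-0.0278,0.01,0.08]
    - [0.0455,-0.0556,0.03,0.16]
    - [0.0683,-0.0834,0.05,0.25]
    - [0.091,-0.1112,0.07,0.331]
    - [0.091,-0.1112,0.1,0.331]
    - [0.091,-0.1112,0.12,0.331]
    - [0.091,-0.1112,0.12,0.331]

```text
time_s: 2.12
eef_pos: [0.4537, 0.06, 0.2798]
orientation: [3.141, 0.011, -0.05]
ft_force: [-0.0, -0.1, -0.8]
opening: 0.0853
gripper_force: 0.0
```

step_arm:
  commands:
    - [0,0,0.03,0]
    - [0,0,0.06,0]
    - [0,0,0.085,0]
    - [0,0,0.1,0]
    - [0,0,0.108,0]
    - [0,0,0.112,0]
    - [0,0,0.112,0]
    - [0,0,0.112,0]

```text
time_s: 2.78
eef_pos: [0.4574, 0.0589, 0.174]
orientation: [-3.142, -0.002, -0.053]
ft_force: [0.6, 0.5, 1.3]
opening: 0.0855
gripper_force: 0.0
```

step_arm:
  commands:
    - [0,0,0,0]
    - [0,0,0,0]
    - [0,0,0,0]
    - [0,0,0,0]
    - [0,0,0,0]
    - [0,0,0,0]
    - [0,0,0,0]
  grip: -1

```text
time_s: 3.37
eef_pos: [0.4572, 0.0591, 0.1743]
orientation: [-3.141, -0.002, -0.052]
ft_force: [-2.1, 0.1, 7.5]
opening: 0.0492
gripper_force: 61.5
```

step_arm:
  commands:
    - [0,0,-0.01,0]
    - [0,0,-0.03,0]
    - [0,0,-0.05,0]
    - [0,0,-0.07,0]
    - [0,0,-0.09,0]
    - [0,0,-0.11,0]
    - [0,0,-0.11,0]

```text
time_s: 3.95
eef_pos: [0.4583, 0.0591, 0.2874]
orientation: [-3.141, -0.009, -0.052]
ft_force: [1.3, -0.1, -1.2]
opening: 0.0493
gripper_force: 62.9
```

```bash
python3 - <<'E'
from h import *
c=cap('scene','s2.png'); s=r.read_state(); p=np.array(s['eef_pos']); print(p,s['orientation'],s['opening'],s['ft_force'])
u,v=proj(c,p-[0,0,.16]).astype(int); print(u,v)
f=c['frame'][max(v-70,0):v+50,u-80:u+80]; cv2.imwrite('pics/s2c.png',cv2.resize(f,None,fx=4,fy=4,interpolation=2))
E
```

```text
[0.45748255 0.05908546 0.28531222] [-3.14144139 -0.00637036 -0.05205819] 0.04894507698331752 [-0.06685034  0.17956608 -0.94625203]
364 204
```

View pics/s2c.png

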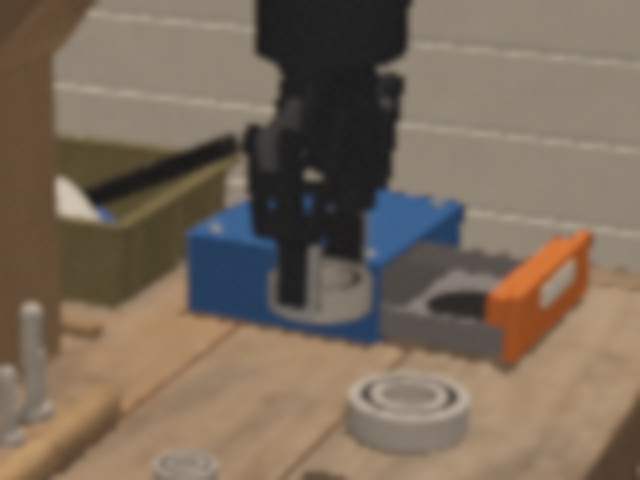

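The near-finger crop shows the middle ring held level between the fingers, centred at about (321,289), with the tray clear. I move over the spot.

step_arm:
  commands:
    - [0.0034,0.0375,0,0]
    - [0.0068,0.075,0,0]
    - [0.0102,0.1125,0,0]
    - [0.0136,0.15,0,0]
    - [0.017,0.1875,0,0]
    - [0.0204,0.225,0,0]
    - [0.0238,0.2625,0,0]
    - [0.0272,0.3003,0,0]

```text
time_s: 4.67
eef_pos: [0.4668, -0.2435, 0.2807]
orientation: [-3.14, 0.003, -0.052]
ft_force: [0.5, -0.4, -1.5]
opening: 0.0498
gripper_force: 62.9
```

step_arm:
  commands:
    - [0,0,0.02,0]
    - [0,0,0.04,0]
    - [0,0,0.05,0]
    - [0,0,0.06,0]
    - [0,0,0.06,0]
    - [0,0,0.06,0]

```text
time_s: 5.17
eef_pos: [0.4675, -0.2414, 0.2217]
orientation: [-3.14, 0.002, -0.051]
ft_force: [-0.2, 0.5, -1.2]
opening: 0.0494
gripper_force: 62.9
```

```bash
python3 - <<'E'
from h import *
c=cap('top','t4.png');f1=c['frame'][150:330,400:560]
c=cap('scene','s4.png'); s=r.read_state(); p=np.array(s['eef_pos']); print(p,s['orientation'],s['opening'])
u,v=proj(c,p-[0,0,.166]); print(u,v)
f=c['frame'][130:250,300:450]
a=cv2.resize(f,(560,448),interpolation=2); cv2.imwrite('pics/s4c.png',a)
E
```

```text
[ 0.4684189  -0.24203339  0.22341678] [ 3.14080647e+00 -1.22915584e-03 -5.12758994e-02] 0.04959381059025348
403.1375575400232 193.15137937728497
```

View pics/s4c.png

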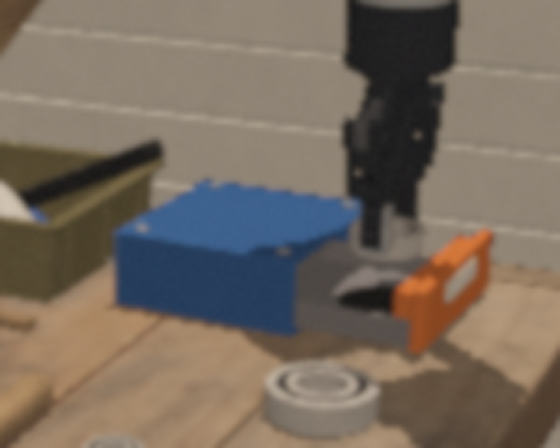

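The scene crop shows the ring over the tray at about (388,237), clear of the orange front and the cabinet. I lower it gently.

step_arm:
  commands:
    - [0,0,0.012,0]
    - [0,0,0.022,0]
    - [0,0,0.03,0]
    - [0,0,0.034,0]
    - [0,0,0.037,0]
    - [0,0,0.039,0]
    - [0,0,0.039,0]

```text
time_s: 5.85
eef_pos: [0.4681, -0.2423, 0.1837]
orientation: [-3.142, -0.0, -0.052]
ft_force: [0.4, 0.5, -1.6]
opening: 0.0493
gripper_force: 63.0
```

No contact yet, so I ease down another 1.5 mm.

step_arm:
  commands:
    - [0,0,0.0008,0]
    - [0,0,0.0015,0]
    - [0,0,0.0015,0]

```text
time_s: 6.1
eef_pos: [0.4685, -0.2425, 0.1833]
orientation: [3.141, -0.002, -0.052]
ft_force: [-0.4, 0.7, 4.2]
opening: 0.0494
gripper_force: 63.5
```

step_arm:
  commands:
    - [0,0,0,0]
    - [0,0,0,0]
    - [0,0,0,0]
    - [0,0,0,0]
    - [0,0,0,0]
  grip: 0.6

```text
time_s: 6.52
eef_pos: [0.4678, -0.2422, 0.1821]
orientation: [-3.142, 0.0, -0.052]
ft_force: [0.4, 0.2, 0.2]
opening: 0.0683
gripper_force: 0.0
```

step_arm:
  commands:
    - [0,0,-0.01,0]
    - [0,0,-0.03,0]
    - [0,0,-0.06,0]
    - [0,0,-0.09,0]
    - [0,0,-0.11,0]
    - [0,0,-0.11,0]

```text
time_s: 7.02
eef_pos: [0.47, -0.2436, 0.2986]
orientation: [3.136, -0.01, -0.052]
ft_force: [0.7, -0.7, 0.3]
opening: 0.0685
gripper_force: 0.0
```

step_arm:
  commands:
    - [-0.03,0,0,0]
    - [-0.06,0,0,0]
    - [-0.09,0,0,0]
    - [-0.105,0,0,0]
    - [-0.105,0,0,0]
    - [-0.105,0,0,0]
  grip: -1

```text
time_s: 7.52
eef_pos: [0.3625, -0.2366, 0.292]
orientation: [-3.141, -0.0, -0.054]
ft_force: [0.3, 0.2, 0.6]
opening: 0.0002
gripper_force: 0.0
```

```bash
python3 - <<'E'
from h import *
c=cap('top','t5.png');s=r.read_state();print(s['eef_pos'],s['opening'],s['ft_force'])
c2=cap('scene','s5.png')
a=np.hstack([cv2.resize(c['frame'][170:310,410:530],(377,440),interpolation=2),cv2.resize(c2['frame'][150:260,310:450],(400,440),interpolation=2)]);cv2.imwrite('pics/c5.png',a)
E
```

```text
[ 0.36334513 -0.23694347  0.29239702] -2.0930175416197685e-05 [ 0.18584601 -0.24281989  0.80477022]
```

View pics/c5.png

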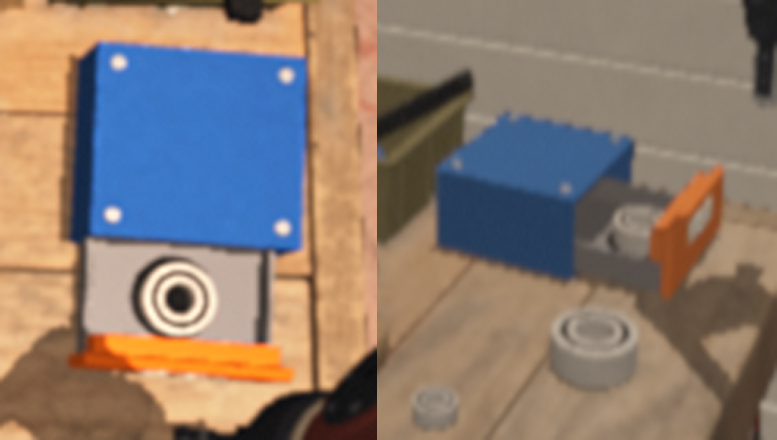

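The bearing lies flat on the disc, ring centre at about (177,298) in the crop, and the fingers are shut and clear. I go down before the front and make the first approach.

step_arm:
  commands:
    - [0,0,0.03,0]
    - [0,0,0.06,0]
    - [0,0,0.085,0]
    - [0,0,0.102,0]
    - [0,0,0.102,0]
    - [0.008,0,0.102,0]
    - [0.015,0,0.102,0]
    - [0.02,0,0.102,0]

```text
time_s: 8.28
eef_pos: [0.3854, -0.2389, 0.192]
orientation: [3.139, -0.004, -0.052]
ft_force: [0.4, 0.3, -0.8]
opening: -0.0
gripper_force: 0.0
```

step_arm:
  commands:
    - [0.003,0,0,0]
    - [0.006,0,0,0]
    - [0.009,0,0,0]
    - [0.012,0,0,0]
    - [0.015,0,0,0]
    - [0.018,0,0,0]
    - [0.021,0,0,0]
    - [0.024,0,0,0]

```text
time_s: 8.95
eef_pos: [0.407, -0.239, 0.1901]
orientation: [-3.141, 0.001, -0.052]
ft_force: [-1.1, -0.2, 0.5]
opening: -0.0003
gripper_force: 0.6
```

step_arm:
  commands:
    - [0.003,0,0,0]
    - [0.006,0,0,0]
    - [0.009,0,0,0]
    - [0.012,0,0,0]
    - [0.015,0,0,0]
    - [0.018,0,0,0]
    - [0.021,0,0,0]
    - [0.024,0,0,0]

```text
time_s: 9.62
eef_pos: [0.4312, -0.2403, 0.1901]
orientation: [-3.141, 0.0, -0.052]
ft_force: [-1.8, -0.5, 1.3]
opening: -0.0001
gripper_force: 0.6
```

step_arm:
  commands:
    - [0.003,0,0,0]
    - [0.006,0,0,0]
    - [0.009,0,0,0]
    - [0.012,0,0,0]
    - [0.015,0,0,0]
    - [0.018,0,0,0]
    - [0.021,0,0,0]
    - [0.024,0,0,0]

```text
time_s: 10.28
eef_pos: [0.4548, -0.2415, 0.1901]
orientation: [-3.141, 0.002, -0.052]
ft_force: [-4.7, 0.6, 2.4]
opening: -0.0
gripper_force: 2.2
```

step_arm:
  commands:
    - [0.001,0,0,0]
    - [0.002,0,0,0]
    - [0.003,0,0,0]
    - [0.004,0,0,0]
    - [0.005,0,0,0]
    - [0.006,0,0,0]

```text
time_s: 10.78
eef_pos: [0.4606, -0.2418, 0.1901]
orientation: [-3.141, 0.001, -0.052]
ft_force: [-5.9, 1.1, 3.5]
opening: -0.0
gripper_force: 2.7
```

step_arm:
  commands:
    - [0.001,0,0,0]
    - [0.002,0,0,0]
    - [0.003,0,0,0]
    - [0.004,0,0,0]

```text
time_s: 11.12
eef_pos: [0.4644, -0.242, 0.1901]
orientation: [-3.141, 0.002, -0.052]
ft_force: [-5.3, 0.5, 4.4]
opening: -0.0001
gripper_force: 3.1
```

step_arm:
  commands:
    - [0.0005,0,0,0]
    - [0.001,0,0,0]
    - [0.0015,0,0,0]
    - [0.002,0,0,0]

```text
time_s: 11.45
eef_pos: [0.4663, -0.2421, 0.1901]
orientation: [-3.141, 0.002, -0.052]
ft_force: [-6.7, 0.6, 3.6]
opening: -0.0003
gripper_force: 3.3
```

step_arm:
  commands:
    - [0.0005,0,0,0]
    - [0.001,0,0,0]
    - [0.0015,0,0,0]
    - [0.002,0,0,0]

```text
time_s: 11.78
eef_pos: [0.4682, -0.2422, 0.1901]
orientation: [-3.141, 0.003, -0.052]
ft_force: [-7.2, 0.4, 4.1]
opening: -0.0001
gripper_force: 3.5
```

step_arm:
  commands:
    - [0.0005,0,0,0]
    - [0.001,0,0,0]
    - [0.0015,0,0,0]

```text
time_s: 12.03
eef_pos: [0.4697, -0.2423, 0.1901]
orientation: [-3.141, 0.003, -0.052]
ft_force: [-6.9, 1.1, 5.0]
opening: 0.0001
gripper_force: 3.6
```

step_arm:
  commands:
    - [0.0005,0,0,0]
    - [0.001,0,0,0]
    - [0.0015,0,0,0]

```text
time_s: 12.28
eef_pos: [0.4711, -0.2423, 0.1901]
orientation: [-3.141, 0.003, -0.052]
ft_force: [-8.1, 1.6, 4.0]
opening: -0.0001
gripper_force: 3.8
```

step_arm:
  commands:
    - [0.0005,0,0,0]
    - [0.001,0,0,0]
    - [0.0015,0,0,0]

```text
time_s: 12.53
eef_pos: [0.4725, -0.2424, 0.1901]
orientation: [-3.141, 0.003, -0.052]
ft_force: [-7.3, 0.1, 6.0]
opening: 0.0001
gripper_force: 4.0
```

step_arm:
  commands:
    - [0.0005,0,0,0]
    - [0.001,0,0,0]
    - [0.0015,0,0,0]

```text
time_s: 12.78
eef_pos: [0.474, -0.2425, 0.1901]
orientation: [-3.141, 0.004, -0.052]
ft_force: [-8.2, 1.1, 5.9]
opening: 0.0
gripper_force: 4.1
```

step_arm:
  commands:
    - [0.0005,0,0,0]
    - [0.001,0,0,0]
    - [0.001,0,0,0]

```text
time_s: 13.03
eef_pos: [0.475, -0.2426, 0.1901]
orientation: [-3.141, 0.003, -0.052]
ft_force: [-8.5, 0.8, 6.4]
opening: -0.0003
gripper_force: 3.9
```

step_arm:
  commands:
    - [0.0005,0,0,0]
    - [0.001,0,0,0]
    - [0.001,0,0,0]

```text
time_s: 13.28
eef_pos: [0.4761, -0.2426, 0.1901]
orientation: [-3.141, 0.003, -0.052]
ft_force: [-7.8, 0.6, 4.9]
opening: -0.0001
gripper_force: 3.7
```

step_arm:
  commands:
    - [0.0005,0,0,0]
    - [0.001,0,0,0]
    - [0.001,0,0,0]

```text
time_s: 13.53
eef_pos: [0.4771, -0.2426, 0.1901]
orientation: [-3.141, 0.003, -0.052]
ft_force: [-7.2, 0.8, 5.2]
opening: 0.0001
gripper_force: 3.6
```

step_arm:
  commands:
    - [0.0005,0,0,0]
    - [0.001,0,0,0]
    - [0.001,0,0,0]

```text
time_s: 13.78
eef_pos: [0.4782, -0.2427, 0.1901]
orientation: [-3.141, 0.003, -0.052]
ft_force: [-6.6, 0.4, 3.7]
opening: -0.0003
gripper_force: 3.4
```

step_arm:
  commands:
    - [0.0005,0,0,0]
    - [0.001,0,0,0]
    - [0.001,0,0,0]

```text
time_s: 14.03
eef_pos: [0.4793, -0.2427, 0.1901]
orientation: [-3.141, 0.002, -0.052]
ft_force: [-6.7, 1.0, 4.3]
opening: -0.0
gripper_force: 3.3
```

step_arm:
  commands:
    - [0.0005,0,0,0]
    - [0.001,0,0,0]
    - [0.001,0,0,0]

```text
time_s: 14.28
eef_pos: [0.4804, -0.2428, 0.1901]
orientation: [-3.141, 0.002, -0.052]
ft_force: [-6.1, 0.4, 4.2]
opening: -0.0001
gripper_force: 3.1
```

step_arm:
  commands:
    - [0.0005,0,0,0]
    - [0.001,0,0,0]
    - [0.001,0,0,0]

```text
time_s: 14.53
eef_pos: [0.481, -0.2429, 0.1901]
orientation: [-3.141, 0.003, -0.052]
ft_force: [-8.0, -0.5, 4.4]
opening: -0.0002
gripper_force: 3.9
```

Force is turning up, so this may be the buffer. I go on by half a millimetre at a time.

step_arm:
  commands:
    - [0.0005,0,0,0]
    - [0.0005,0,0,0]
    - [0.0005,0,0,0]

```text
time_s: 14.78
eef_pos: [0.4815, -0.2429, 0.1901]
orientation: [-3.141, 0.003, -0.052]
ft_force: [-8.6, 0.3, 4.5]
opening: -0.0
gripper_force: 3.9
```

step_arm:
  commands:
    - [0.0005,0,0,0]
    - [0.0005,0,0,0]
    - [0.0005,0,0,0]

```text
time_s: 15.03
eef_pos: [0.482, -0.2429, 0.1901]
orientation: [-3.141, 0.003, -0.052]
ft_force: [-8.7, 0.6, 5.6]
opening: -0.0001
gripper_force: 3.9
```

step_arm:
  commands:
    - [0.0005,0,0,0]
    - [0.0008,0,0,0]
    - [0.0008,0,0,0]

```text
time_s: 15.28
eef_pos: [0.4826, -0.243, 0.1901]
orientation: [-3.141, 0.004, -0.052]
ft_force: [-7.9, 1.4, 5.3]
opening: -0.0001
gripper_force: 4.3
```

step_arm:
  commands:
    - [0.0005,0,0,0]
    - [0.0008,0,0,0]
    - [0.0008,0,0,0]

```text
time_s: 15.53
eef_pos: [0.4832, -0.243, 0.1901]
orientation: [-3.141, 0.005, -0.052]
ft_force: [-9.6, 1.1, 6.7]
opening: -0.0001
gripper_force: 4.9
```

step_arm:
  commands:
    - [0.0005,0,0,0]
    - [0.0008,0,0,0]
    - [0.0008,0,0,0]

```text
time_s: 15.78
eef_pos: [0.4837, -0.243, 0.1901]
orientation: [-3.14, 0.006, -0.051]
ft_force: [-12.2, 0.5, 8.4]
opening: 0.0003
gripper_force: 5.6
```

step_arm:
  commands:
    - [0.0005,0,0,0]
    - [0.0005,0,0,0]
    - [0.0005,0,0,0]

```text
time_s: 16.03
eef_pos: [0.484, -0.2431, 0.1901]
orientation: [-3.14, 0.007, -0.051]
ft_force: [-11.4, 0.0, 8.7]
opening: 0.0004
gripper_force: 5.9
```

step_arm:
  commands:
    - [-0.002,0,0,0]
    - [-0.004,0,0,0]
    - [-0.006,0,0,0]
    - [-0.008,0,0,0]
    - [-0.01,0,0,0]
    - [-0.012,0,0,0]
    - [-0.012,0,0,0]

```text
time_s: 16.62
eef_pos: [0.4744, -0.2429, 0.1906]
orientation: [3.14, -0.003, -0.053]
ft_force: [0.3, 0.5, 0.0]
opening: -0.0005
gripper_force: 0.6
```

Contact is lost after the retreat, so the tray stayed in. I back away and check.

step_arm:
  commands:
    - [-0.015,0,0,0]
    - [-0.04,0,0,0]
    - [-0.07,0,0,0]
    - [-0.1,0,0,0]
    - [-0.11,0,-0.03,0]
    - [-0.11,0,-0.06,0]
    - [-0.11,0,-0.1,0]
    - [-0.11,0,-0.1,0]

```text
time_s: 17.28
eef_pos: [0.3671, -0.2397, 0.2985]
orientation: [3.13, -0.015, -0.053]
ft_force: [2.2, -1.6, 1.5]
opening: -0.0003
gripper_force: 0.0
```

```bash
python3 - <<'E'
from h import *
c=cap('top','t6.png');s=r.read_state();print(s['eef_pos'],s['ft_force'])
c2=cap('scene','s6.png')
for q in(.07,.078,.085,.091):
    e=np.array([.9986,-.052,0]);X=np.array([.5749,-.2485,.05])-e*(.18-q); print(q,proj(c,X).round(1))
a=np.hstack([cv2.resize(c['frame'][170:310,410:530],(377,440),interpolation=2),cv2.resize(c2['frame'][150:260,310:450],(400,440),interpolation=2)]);cv2.imwrite('pics/c6.png',a)
hsv=cv2.cvtColor(c['frame'],cv2.COLOR_BGR2HSV);o=cv2.inRange(hsv,(5,150,120),(20,255,255));ys=np.nonzero(o[240:300,467])[0]+240;print(ys.min(),ys.max())
E
```

```text
[ 0.36648383 -0.23901612  0.29582179] [ 0.13253476  0.04949935 -0.13064943]
0.07 [470.9 265. ]
0.078 [471.  261.4]
0.085 [471.1 258.2]
0.091 [471.2 255.5]
247 256
```

View pics/c6.png

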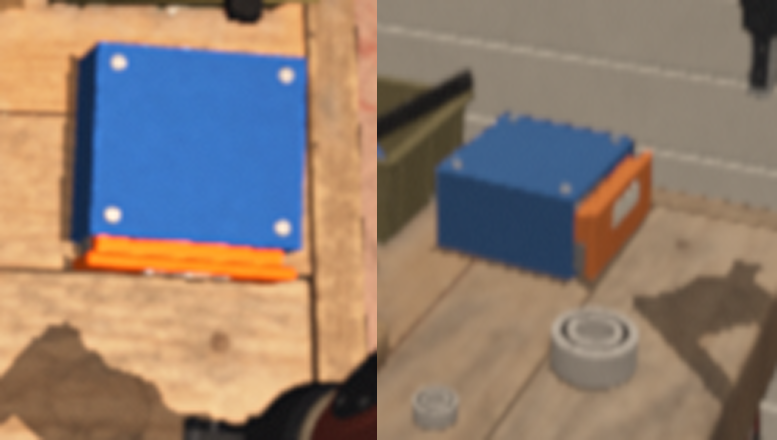

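The tray stands at about q = 0.09 (front edge at row 256 of the top view), latched and no longer springing back. The neighbouring things are undisturbed and the arm is clear.

```bash
python3 -c "
from rig import r
print(r.sign_off())"
```

```text
the job is handed in; nothing more can be done
None
```

The bearing lies flat in the tray and the tray is latched in (about 0.09 m, measured from the top view); the push peaked near 13 N and the job was handed in at about 17 s, though the verdict was not returned to me.

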